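# Walk a die block round to the fence

### The job

Walk the heavy die block round by pushing at alternate corners with the fingertips, clear of the fence, until one of its two long sides is square to the fence with a clear gap still left between them; then push it straight up so that this long side lies flat against the fence, with neither end sticking out past the end of the fence. Only push: do not grip, lift or tip the block, do not let a corner run into the fence while the block is still askew, do not touch the polished punch on its top, and leave the collar, the cup and the wrench where they are.

Things in the scene. Friction and masses are not known exactly. Their poses are not given: they have to be found in the camera images.
- block: Loose aluminium die block, 95 mm (its x) by 140 mm (its y) by 40 mm high, cored out beneath, about 1 kg, sliding with dry friction (5 to 16 N to push; stops with the push). Origin at the centre of its underside, z up. Long sides at x = +47.5 and -47.5 mm, alike: either may face the fence. It starts 43 to 90 degrees askew, either way, its centre 145 to 165 mm from the fence's face.
- punch: Polished steel round punch, 36 mm across and 14 mm tall, fixed upright on the middle of the block's top, so that its top is 54 mm above the bench. Origin at the centre of its underside. Must not be touched.
- fence: Fixed steel angle bar bolted to the bench on the far side of the block, 250 mm long (its y), its upright 12 mm thick and 50 mm high. Origin at the foot of the middle of its flat working face, which looks back towards the robot; its x axis points out of that face into the bar (away from the block), y runs along it, z up. A bolted foot 8 mm high reaches to 52 mm behind the face.
- collar: Bystander: loose dark steel collar standing on the bench to one side of the work, 42 mm across, 42 mm tall, with a 24 mm bore. Origin at the centre of its underside.
- cup: Bystander: small loose plastic cup on the bench to the other side of the work, 52 mm across the rim, 45 mm tall. Origin at the centre of its underside.
- wrench: Bystander: loose steel wrench about 170 mm long (along its x), lying flat on the bench behind the fence.
Things that resemble listed ones, but are neither listed nor needed, are in the scene too. Several things have the shape of the block; the one meant has the colours described above.

How it is judged:
By the outcome, as a careful person would: the job done as asked, in the order asked, and still so for the second after the job is handed in, with the robot touching nothing.
It also fails if it takes over 72 s, if anything falls off the work surface, if the arm or the gripper's body presses on something with over 40 N, if the wrist force passes 120 N, or if a joint passes its speed limit or range.

### The arm

A 6-joint arm with a two-finger parallel gripper is mounted at the origin on the work surface. World frame = base frame: x ahead of the robot, y to its left, z up, the work surface at z = 0. Lengths are in m, angles in rad, forces in N, time in s.
With the tool pointing down it reaches from about 0.25 to 0.725 m from the base axis. Payload 4 kg.
Tool frame: the origin (TCP) lies on the centre line of the jaws, within the pads' length; the fingertips stand 19 mm ahead of it and the grasp point (between the pads) is the TCP; z points along the fingers, y is the line along which they close (so a half turn about z gives the same grasp; the last joint's range is limited). The gripper opens to 85 mm and grips with 20 to 120 N. Pads are 22 mm wide; open, the fingers measure 114 mm over their backs; the gripper's body (76 mm by 85 mm) begins 54 mm behind the grasp point. The pads swing forward as they close: fully open they stand 13 mm farther back than shut.
Start: joints at [-1.184, 0.241, 0.005, 1.335, 0, 1.571], TCP at [0.189, -0.463, 0.215] pointing down, gripper open.
Joint ranges: [-2.72, 2.72], [-1.05, 1.87], [-1.09, 1.28], [-1.99, 2.15], [-1.42, 1.44], [-3.14, 3.14]. Speed limits (rad/s): [2.79, 2.79, 3.14, 3.14, 3.14, 3.14].

### API

Orientations are given as [roll, pitch, yaw] about the fixed x, y, z axes, in that order (R = Rz(yaw) Ry(pitch) Rx(roll)).
In Python, from rig import readout, snapshot, camera_model, workorder, find_in, cut_out gives the robot as it stands.
- The arm moves only by the tool arm_command, never from a script. Its argument "plan" is a list of rows, each a list of 7 numbers: the turn, a rotation vector about the tool's x, y, z as a fraction of full scale, then the shift along the tool's x, y, z as a fraction of full scale, then the gripper command: -1 is fully open, 1 is shut, values between are in proportion. A call has 1 to 12 rows; each row shifts and turns the commanded pose from where the row before left it, along the tool's axes as they then stand; what a row does not reach is not made up. Full scale, the value 1, is 0.025 m for a shift and 0.1 rad for a turn. A row lasts 1/12 s, in which the tool goes at most 41.7 mm and 7.16 degrees, less where a joint would pass 70% of its speed; a pose out of reach is approached as far as the arm can. A call with a number of a shift or a turn outside -1 to 1 is refused whole. A call with a gripper value outside its range is refused whole. The fingers move at their own pace and stop on an object; "grip_force" is the grip in N (left out, the last holds). Time passes only in rows, so rows that do not move let the fingers close. It gives the time, the measured TCP pose, the force, the opening and the grip force at its end, in the units of the state.
- readout.get_obs(): the state, without advancing time (a new reading comes with each control period).
- snapshot(name): name is "side" or "top" or "wrist"; returns the picture (420x560x3 uint8, red, green, blue); there is no depth.
- camera_model(name): a dict with "fx", "fy", "cx", "cy" (pixels), "extrinsics" (4x4, takes a point from world to camera coordinates); the wrist camera has in their place "T_tool_cam" (4x4, takes a point from camera to tool coordinates, whose origin is the TCP and whose axes are the flange's). Camera axes: x right, y down, z forward; pixel columns grow to the right and rows downward; lengths in m; the calibration is good to about 2 mm. The wrist camera is an equidistant fisheye: a pixel r from the principal point sees the ray r / f radians off the axis. A picture is of the moment at which its call begins: read the wrist's pose just before it. camera_model takes no time and is no camera call.
- workorder.finish_job(): hands the job in; it is judged then, once.
Trained networks look in the newest picture that a camera, given by its name, has taken for a name from the list of things; names that differ only in an ending like _2 or _b are one class to them, and where a whole thing is asked for, a point or a joint stands for the part that bears it (a point fixed in the world has none). Each returns a list of dicts, best first, with "conf" (0 to 1); they miss things now and then, are a little off and sometimes report something else, mostly with a low value. They report only what shows in the picture. A call takes as long as a camera call. They do not tell look-alikes from the thing itself.
- find_in(camera, label): "rect" ([left, top, width, height] in pixels, round what is visible of it).
- cut_out(camera, label): "mask" (420x560 bool, what is visible of it) and "rect" ([left, top, width, height] in pixels, round what is visible of it).
The state is a dict: "time_s": time; "joint_positions": joint angles; "joint_velocities": joint speeds; "joint_efforts": joint torques, N m; "tcp_pos": TCP position; "ee_rot": TCP orientation; "ft_force": force on the tool from outside, world axes, zero at the start; "moment": the same for the moment, N m; "finger_gap": finger opening in m; "grasp_force": force on a finger pad.
Only numpy, scipy, OpenCV 4.12 (cv2) and the standard library are available. Lean on these libraries where they do the work, as an engineer would, in place of code of your own. Each camera call takes 0.05 s, during which the arm holds its last target. There are 200 camera calls.

## Working session

There is one attempt and no reset: what is moved stays moved. The work goes in short steps, Python scripts to look and compute and a tool call to move; the robot and the scene stay as the last step left them, time stands still between calls to the robot, and variables do not carry over. Pictures are saved under pics/ and viewed, at most 10 in all, crops included, and the job is handed in when it is done.

Besides the shell and the picture viewer there is one more tool, called after "Call:" by a JSON object that holds its "api" and its "payload", one argument or row to a line. arm_command: Moves the arm, as the interface text tells. Shift numbers are shares of 0.025 m and turn numbers shares of 0.1 rad, none past 1 either way. Its arguments: {"type":"object","properties":{"plan":{"type":"array","items":{"type":"array","items":{"type":"number","minimum":-1,"maximum":1}}},"grip_force":{"type":"number"}},"required":["plan"]}

```bash
mkdir -p pics; ls
python3 - <<'E'
from rig import *
import cv2,numpy as np
from rig import readout,snapshot,camera_model,find_in,cut_out
o=readout.get_obs();print(o['time_s'],o['tcp_pos'],o['ee_rot'],o['finger_gap'],o['ft_force'])
for c in ['top','side']:
    im=snapshot(c);cv2.imwrite(f'pics/{c}0.png',im[:,:,::-1])
    m=camera_model(c);print(c,{k:np.round(v,3).tolist() for k,v in m.items()})
    for l in ['block','punch','fence','collar','cup','wrench']:
        print(l,[(np.round(d['rect']).tolist(),round(d['conf'],2)) for d in find_in(c,l)])
print(readout.get_obs()['time_s'])
E
```

```text
pics
0.0 [ 0.18836737 -0.46245798  0.21380256] [-3.13950724e+00 -2.76543884e-06  3.86786334e-01] 0.08531258108304532 [0.0698132  0.43651282 0.53671621]
top {'fx': 417.843, 'fy': 417.843, 'cx': 287.991, 'cy': 206.059, 'extrinsics': [[0.012, -1.0, 0.028, 0.014], [-0.991, -0.016, -0.136, 0.609], [0.136, -0.026, -0.99, 0.939], [0.0, 0.0, 0.0, 1.0]]}
block [([252.0, 200.0, 58.0, 67.0], 0.83), ([134.0, 135.0, 45.0, 64.0], 0.76), ([331.0, 271.0, 64.0, 45.0], 0.68), ([222.0, 146.0, 101.0, 33.0], 0.57)]
punch [([143.0, 155.0, 20.0, 13.0], 0.68), ([275.0, 227.0, 12.0, 15.0], 0.58), ([358.0, 285.0, 15.0, 18.0], 0.57)]
fence [([222.0, 147.0, 101.0, 35.0], 0.61)]
collar [([362.0, 181.0, 16.0, 20.0], 0.66)]
cup [([161.0, 227.0, 29.0, 25.0], 0.8)]
wrench [([247.0, 122.0, 69.0, 29.0], 0.65)]
side {'fx': 499.95, 'fy': 499.95, 'cx': 284.45, 'cy': 210.292, 'extrinsics': [[-0.941, -0.339, -0.0, 0.598], [-0.262, 0.728, -0.633, 0.16], [0.215, -0.596, -0.774, 0.949], [0.0, 0.0, 0.0, 1.0]]}
block [([276.0, 193.0, 85.0, 71.0], 0.82), ([377.0, 150.0, 56.0, 60.0], 0.78), ([129.0, 295.0, 94.0, 69.0], 0.7)]
punch [([310.0, 210.0, 16.0, 21.0], 0.82), ([166.0, 314.0, 22.0, 21.0], 0.67), ([397.0, 160.0, 18.0, 17.0], 0.46)]
fence [([214.0, 163.0, 49.0, 104.0], 0.8)]
collar [([295.0, 136.0, 17.0, 21.0], 0.92)]
cup [([276.0, 315.0, 32.0, 37.0], 0.71), ([276.0, 194.0, 81.0, 71.0], 0.52)]
wrench [([198.0, 171.0, 29.0, 60.0], 0.97), ([211.0, 162.0, 52.0, 108.0], 0.39)]
0.7
```

View pics/top0.png

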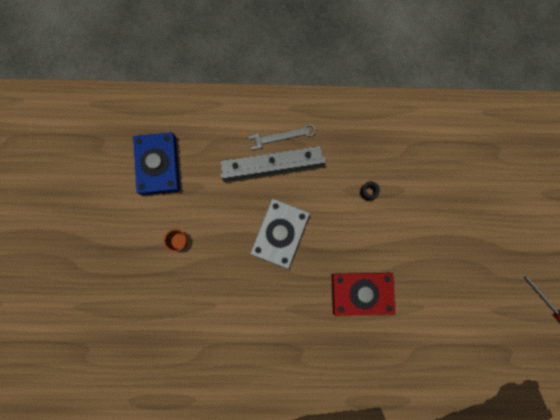

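View pics/side0.png

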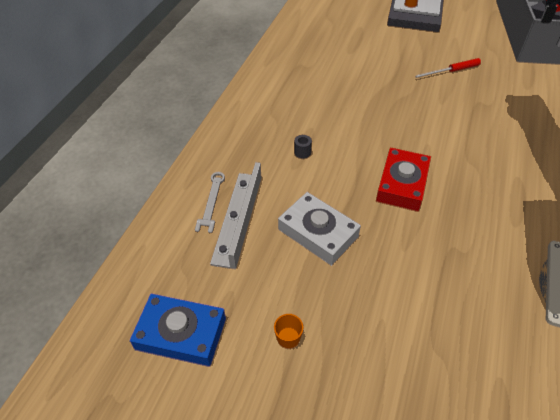

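Candidates in the top picture: aluminium block (280,233), blue look-alike (156,163) and red look-alike (364,294). By its colour, the bare aluminium one in front of the fence (272,163) is meant. The collar is at (370,190), the cup at (176,240) and the wrench at (283,137).

```bash
cat > h.py <<'E'
import cv2,numpy as np
from scipy.optimize import minimize
from rig import readout,snapshot,camera_model,find_in,cut_out
def box(x0,x1,y0,y1,z0,z1):
    return np.array([[x,y,z] for x in(x0,x1) for y in(y0,y1) for z in(z0,z1)],float)
a=np.linspace(0,2*np.pi,24,endpoint=False)
cyl=np.array([[.018*np.cos(t),.018*np.sin(t),z] for t in a for z in(.04,.054)])
PARTS={'block':[box(-.0475,.0475,-.07,.07,0,.04),cyl],
 'fence':[box(0,.012,-.125,.125,0,.05),box(0,.052,-.125,.125,0,.008)]}
def proj(c,P):
    m=camera_model(c);E=np.array(m['extrinsics']);q=P@E[:3,:3].T+E[:3,3]
    return np.c_[m['fx']*q[:,0]/q[:,2]+m['cx'],m['fy']*q[:,1]/q[:,2]+m['cy']]
def ray(c,u,v,z):
    m=camera_model(c);E=np.array(m['extrinsics']);R=E[:3,:3];o=-R.T@E[:3,3]
    d=R.T@np.array([(u-m['cx'])/m['fx'],(v-m['cy'])/m['fy'],1]);return o+d*(z-o[2])/d[2]
def place(P,p):
    c,s=np.cos(p[2]),np.sin(p[2]);return P@np.array([[c,s,0],[-s,c,0],[0,0,1]])+[p[0],p[1],0]
S=4
def sil(c,l,p):
    im=np.zeros((420*S,560*S),np.uint8)
    for P in PARTS[l]:
        h=cv2.convexHull((((proj(c,place(P,p))+.5)*S)*16).astype(np.int32))
        cv2.fillConvexPoly(im,h,255,shift=4)
    return cv2.resize(im,(560,420),interpolation=cv2.INTER_AREA)/255.
def masks(l,near,cams=('top','side')):
    out={}
    for c in cams:
        snapshot(c); uv=proj(c,np.array([[near[0],near[1],.02]]))[0]
        ds=cut_out(c,l); ok=[d for d in ds if np.hypot(d['rect'][0]+d['rect'][2]/2-uv[0],d['rect'][1]+d['rect'][3]/2-uv[1])<35]
        if ok: out[c]=ok[0]['mask'].astype(float)
    return out
def fit(l,p0,M):
    def f(p): return sum(np.abs(sil(c,l,[p[0]/100,p[1]/100,p[2]/10])-m).sum() for c,m in M.items())
    x=np.array([p0[0]*100,p0[1]*100,p0[2]*10]); best=None
    for sc in(1.,.3,.1):
        sx=np.vstack([x]+[x+sc*e for e in np.eye(3)]); r=minimize(f,x,method='Nelder-Mead',options=dict(initial_simplex=sx,xatol=.003,fatol=.1)); x=r.x
    return np.array([x[0]/100,x[1]/100,x[2]/10]),r.fun,sum(m.sum() for m in M.values())
E
python3 - <<'E'
from h import *
for l,uv in [('block',(280,233)),('fence',(272,163))]:
    n=ray('top',*uv,.04); M=masks(l,n); print(l,n,list(M))
    for y0 in ([-.5,.5] if l=='block' else [0.]):
        for MM in [M]+[{c:M[c]} for c in M]:
            p,f,A=fit(l,[n[0],n[1],y0],MM); print(list(MM),np.round(p,4),round(np.degrees(p[2]),1),f,A)
for l,uv in [('collar',(370,190)),('cup',(176,240)),('wrench',(283,137))]: print(l,ray('top',*uv,.02))
im=snapshot('top')[110:290,200:350,::-1];cv2.imwrite('pics/crop1.png',cv2.resize(im,None,fx=3.3,fy=3.3,interpolation=cv2.INTER_CUBIC))
m=camera_model('wrist');print({k:np.round(v,3).tolist() for k,v in m.items()})
E
```

```text
block [0.5448912  0.04007427 0.04      ] ['top', 'side']
['top', 'side'] [ 0.5457  0.042  -1.9276] -110.4 331.10980392156864 5713.0
['top'] [ 0.545   0.0422 -1.9276] -110.4 69.71372549019608 2449.0
['side'] [ 0.5478  0.0408 -1.9214] -110.1 237.2980392156863 3264.0
['top', 'side'] [0.5457 0.0419 1.2142] 69.6 331.98431372549015 5713.0Traceback (most recent call last):
  File "<stdin>", line 6, in <module>
  File "h.py", line 36, in fit
    sx=np.vstack([x]+[x+sc*e for e in np.eye(3)]); r=minimize(f,x,method='Nelder-Mead',options=dict(initial_simplex=sx,xatol=.003,fatol=.1)); x=r.x
                                                     ~~~~~~~~^^^^^^^^^^^^^^^^^^^^^^^^^^^^^^^^^^^^^^^^^^^^^^^^^^^^^^^^^^^^^^^^^^^^^^^^^^^^^^^
    res = _minimize_neldermead(fun, x0, args, callback, bounds=bounds,
                               **options)
    fxcc = func(xcc)
    fx = function(np.copy(x), *(wrapper_args + args))
  File "h.py", line 33, in f
    def f(p): return sum(np.abs(sil(c,l,[p[0]/100,p[1]/100,p[2]/10])-m).sum() for c,m in M.items())
                     ~~~^^^^^^^^^^^^^^^^^^^^^^^^^^^^^^^^^^^^^^^^^^^^^^^^^^^^^^^^^^^^^^^^^^^^^^^^^^^
  File "h.py", line 33, in <genexpr>
    def f(p): return sum(np.abs(sil(c,l,[p[0]/100,p[1]/100,p[2]/10])-m).sum() for c,m in M.items())
                                ~~~^^^^^^^^^^^^^^^^^^^^^^^^^^^^^^^^^
  File "h.py", line 22, in sil
    h=cv2.convexHull((((proj(c,place(P,p))+.5)*S)*16).astype(np.int32))
                        ~~~~^^^^^^^^^^^^^^
  File "h.py", line 11, in proj
    m=camera_model(c);E=np.array(m['extrinsics']);q=P@E[:3,:3].T+E[:3,3]
ValueError: time passes only in moves, steps and waits
```

```bash
sed -i 's/^import cv2.*/&\nimport functools/; s/^def box/camera_model=functools.lru_cache(None)(camera_model)\n&/' h.py
cat > a.py <<'E'
from h import *
for l,uv in [('block',(280,233)),('fence',(272,163))]:
    n=ray('top',*uv,.04); M=masks(l,n); print(l,n[:2],list(M))
    y0=[1.21] if l=='block' else [0.]
    P=[]
    for MM in [M]+[{c:M[c]} for c in M]:
        p,f,A=fit(l,[n[0],n[1],y0[0]],MM); print(list(MM),np.round(p,4),round(np.degrees(p[2]),1),f,A); P.append(p)
    if l=='block': pb=P[1]
    else: pf=P[1]
for l,uv in [('collar',(370,190)),('cup',(176,240)),('wrench',(283,137))]: print(l,ray('top',*uv,.02))
im=snapshot('top')[:,:,::-1];im=cv2.resize(im,None,fx=4,fy=4,interpolation=cv2.INTER_CUBIC)
for l,p in(('block',pb),('fence',pf)):
    for Q in PARTS[l]:
        cv2.polylines(im,[cv2.convexHull(((proj('top',place(Q,p))+.5)*4).astype(np.int32))],True,(0,255,0) if l=='block' else (0,0,255),1)
cv2.imwrite('pics/crop1.png',im[480:1120,860:1400][:600])
m=camera_model('wrist');print({k:np.round(v,3).tolist() for k,v in m.items()})
print(readout.get_obs()['time_s'])
E
time python3 a.py
```

```text
block [0.5448912  0.04007427] ['side']
['side'] [0.547  0.0411 1.2279] 70.4 142.2235294117647 3363.0
['side'] [0.547  0.0411 1.2279] 70.4 142.2235294117647 3363.0
fence [0.71129671 0.06153172] ['top', 'side']
['top', 'side'] [0.693  0.0592 0.1732] 9.9 307.79215686274506 4705.0
['top'] [0.6915 0.0598 0.1737] 9.9 78.98823529411764 2243.0
['side'] [0.6945 0.0582 0.1754] 10.1 117.92941176470588 2462.0
collar [ 0.65364076 -0.1766676   0.02      ]
cup [0.52643391 0.28434278 0.02      ]
wrench [0.78192731 0.03597393 0.02      ]
{'fx': 325.192, 'fy': 325.192, 'cx': 278.845, 'cy': 210.166, 'T_tool_cam': [[0.0, -0.945, -0.326, 0.084], [1.0, 0.0, 0.0, 0.0], [-0.0, -0.326, 0.945, -0.159], [0.0, 0.0, 0.0, 1.0]]}
1.35
real	0m6.727s
user	0m6.463s
sys	0m1.257s
```

View pics/crop1.png

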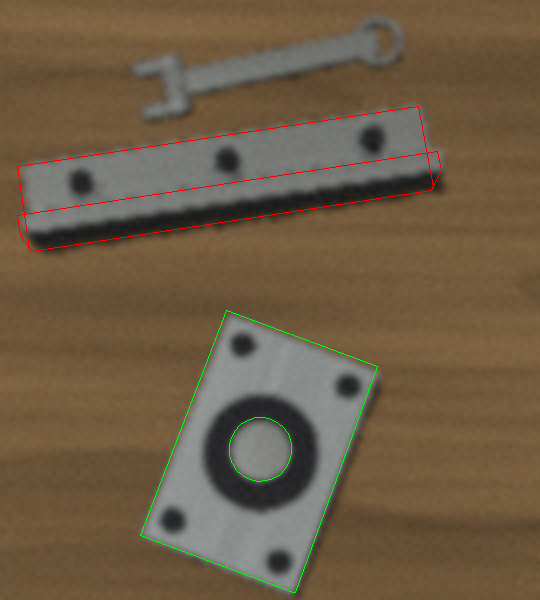

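The overlay shows the bare aluminium block (crop centre 260,450, green outline fits) and the fence (red outline fits). Next I work in the fence frame, with the tool yaw set to the fence yaw.

```bash
cat >> h.py <<'E'
F=np.array([.6925,.0594,.1737])
def tof(x,y):
    c,s=np.cos(F[2]),np.sin(F[2]);dx,dy=x-F[0],y-F[1];return np.array([c*dx+s*dy,-s*dx+c*dy])
def look(guess_rel):
    """block pose in fence frame from both cameras; guess (u,v,deg)"""
    c,s=np.cos(F[2]),np.sin(F[2]);u,v,g=guess_rel
    w=[F[0]+c*u-s*v,F[1]+s*u+c*v,F[2]+np.radians(g)]
    M=masks('block',w)
    for MM in [{k:M[k]} for k in M]:
        p,f,A=fit('block',w,MM);print(list(MM),'uv mm',np.round(tof(*p[:2])*1000,1),'deg',round(np.degrees(p[2]-F[2]),1),'res',round(f/A,3))
def tool(target=None):
    """tool in fence frame; rows-units shift (full-scale shares) to target (u,v,z)"""
    o=readout.get_obs();x,y,z=o['tcp_pos'];q=tof(x,y);yw=o['ee_rot'][2]
    print('t',round(o['time_s'],2),'tool uvz mm',np.round(np.r_[q,z]*1000,1),'yawrel deg',round(np.degrees(yw-F[2]),2),'roll/pitch',np.round(o['ee_rot'][:2],4),'F',np.round(o['ft_force'],1),'gap',round(o['finger_gap'],4))
    if target is not None:
        d=np.array(target)-np.r_[q,z];a=yw-F[2];c,s=np.cos(a),np.sin(a)
        X=c*d[0]+s*d[1];Y=s*d[0]-c*d[1];print('shares tool x,y,z',np.round(np.array([X,Y,-d[2]])/.025,2))
E
python3 - <<'E'
from h import *
print(tof(.546,.0415)*1000)
tool((-.237,-.034,.15))
E
```

```text
[-147.38909338    7.68863784]
t 1.35 tool uvz mm [-586.6 -427.5  214.7] yawrel deg 12.21 roll/pitch [-3.1416  0.    ] F [ 0.1 -0.3  0. ] gap 0.0854
shares tool x,y,z [ 17.   -12.43   2.59]
```

Call:
{"api": "arm_command", "payload": {
  "plan": [
    [0,0,0,0.94,-0.69,0.14,1],
    [0,0,0,0.94,-0.69,0.14,1],
    [0,0,0,0.94,-0.69,0.14,1],
    [0,0,0,0.94,-0.69,0.14,1],
    [0,0,0,0.94,-0.69,0.14,1],
    [0,0,0,0.94,-0.69,0.14,1],
    [0,0,0,0.94,-0.69,0.14,1],
    [0,0,0,0.94,-0.69,0.14,1],
    [0,0,0,0.94,-0.69,0.14,1],
    [0,0,0,0.94,-0.69,0.14,1],
    [0,0,0,0.94,-0.69,0.14,1],
    [0,0,0,0.94,-0.69,0.14,1]
  ]
}}

```text
time_s: 2.35
tcp_pos: [0.3723, -0.1637, 0.1728]
ee_rot: [3.141, -0.0, 0.387]
ft_force: [-0.2, -0.3, -0.7]
finger_gap: -0.0001
grasp_force: 0.0
```

Call:
{"api": "arm_command", "payload": {
  "plan": [
    [0,0,0,0.94,-0.69,0.14,1],
    [0,0,0,0.94,-0.69,0.14,1],
    [0,0,0,0.94,-0.69,0.14,1],
    [0,0,0,0.94,-0.69,0.14,1],
    [0,0,0,0.94,-0.69,0.14,1],
    [0,0,0,0.94,-0.69,0.14,1],
    [0,0,0.71,0,0,0,1],
    [0,0,0.71,0,0,0,1],
    [0,0,0.71,0,0,0,1],
    [0,0,0,0,0,0,1],
    [0,0,0,0,0,0,1]
  ]
}}

```text
time_s: 3.27
tcp_pos: [0.4632, -0.0159, 0.1517]
ee_rot: [3.142, 0.0, 0.176]
ft_force: [0.7, 0.4, 0.1]
finger_gap: 0.0001
grasp_force: 0.0
```

```bash
python3 -c "
from h import *
tool((-.237,-.034,.028))"
```

```text
t 3.27 tool uvz mm [-238.8  -34.5  151.7] yawrel deg 0.12 roll/pitch [3.1416 0.    ] F [0.7 0.4 0.1] gap 0.0001
shares tool x,y,z [ 0.07 -0.02  4.95]
```

Call:
{"api": "arm_command", "payload": {
  "plan": [
    [0,0,0,0.07,-0.02,0.99,1],
    [0,0,0,0,0,0.99,1],
    [0,0,0,0,0,0.99,1],
    [0,0,0,0,0,0.99,1],
    [0,0,0,0,0,0.99,1],
    [0,0,0,0,0,0,1]
  ]
}}

```text
time_s: 3.77
tcp_pos: [0.4608, -0.0153, 0.024]
ee_rot: [-3.14, 0.008, 0.175]
ft_force: [-0.1, 0.7, -0.7]
finger_gap: -0.0
grasp_force: 0.0
```

Call:
{"api": "arm_command", "payload": {
  "plan": [
    [0,0,0,0.12,-0.2,0,1],
    [0,0,0,0.12,-0.2,0,1],
    [0,0,0,0.12,-0.2,0,1],
    [0,0,0,0.1,-0.2,0,1],
    [0,0,0,0.1,-0.2,0,1],
    [0,0,0,0.1,-0.2,0,1],
    [0,0,0,0.08,-0.22,0,1],
    [0,0,0,0.08,-0.22,0,1],
    [0,0,0,0,0,0,1]
  ]
}}

```text
time_s: 4.52
tcp_pos: [0.4783, 0.0299, 0.0281]
ee_rot: [-3.141, -0.0, 0.175]
ft_force: [0.4, -0.2, 0.7]
finger_gap: -0.0003
grasp_force: 0.0
```

```bash
python3 -c "
from h import *
tool()
look((-.14,.01,50))
im=snapshot('side')[100:320,150:450,::-1];cv2.imwrite('pics/s1.png',cv2.resize(im,None,fx=2.5,fy=2.5))"
```

```text
t 4.52 tool uvz mm [-216.1    8.    28.1] yawrel deg 0.09 roll/pitch [-3.1413e+00 -5.0000e-04] F [ 0.4 -0.2  0.7] gap -0.0003
['top'] uv mm [-137.9    9.1] deg 51.6 res 1.273
['side'] uv mm [-146.3    7.5] deg 59.3 res 0.05
```

View pics/s1.png

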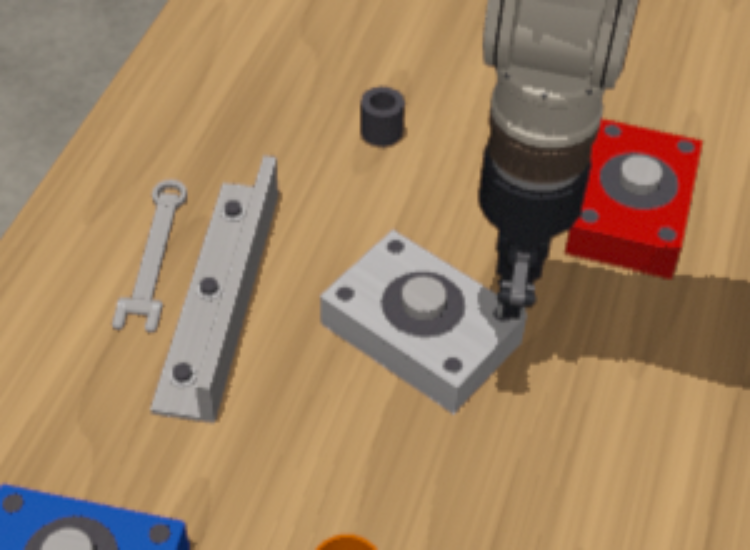

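Finger (crop 512,310) sits at the block's near-right corner; I check the fit against the picture with an overlay.

```bash
cat >> h.py <<'E'
def overlay(c,rel,fn,win,k):
    im=snapshot(c)[:,:,::-1];im=cv2.resize(im,None,fx=k,fy=k,interpolation=cv2.INTER_CUBIC)
    cc,s=np.cos(F[2]),np.sin(F[2]);u,v,g=rel;w=[F[0]+cc*u-s*v,F[1]+s*u+cc*v,F[2]+np.radians(g)]
    for l,p in(('block',w),('fence',F)):
        Q=PARTS[l][0]; B=((proj(c,place(Q,p))+.5)*k).astype(int)
        for i in range(8):
            for b in(1,2,4):
                if not i&b: cv2.line(im,tuple(map(int,B[i])),tuple(map(int,B[i|b])),(0,255,0),1)
    o=readout.get_obs();x,y,z=o['tcp_pos']
    for d,col in((0,(0,255,255)),(.019,(255,0,255))):
        q=(proj(c,np.array([[x,y,z-d]]))[0]+.5)*k;cv2.circle(im,tuple(map(int,q)),3,col,-1)
    a,b,e,f=win;cv2.imwrite(fn,im[int(b*k):int(f*k),int(a*k):int(e*k)])
E
python3 -c "
from h import *
overlay('side',(-.1463,.0075,59.3),'pics/s2.png',(200,130,400,290),3.7)
snapshot('side')
print([(d['rect'],d['conf']) for d in cut_out('side','block')])
"
```

```text
[([127.2, 296.9, 93.5, 70.5], 0.97), ([276.1, 192.3, 83.6, 73.9], 0.61), ([377.3, 147.5, 57.5, 65.1], 0.6)]
```

View pics/s2.png

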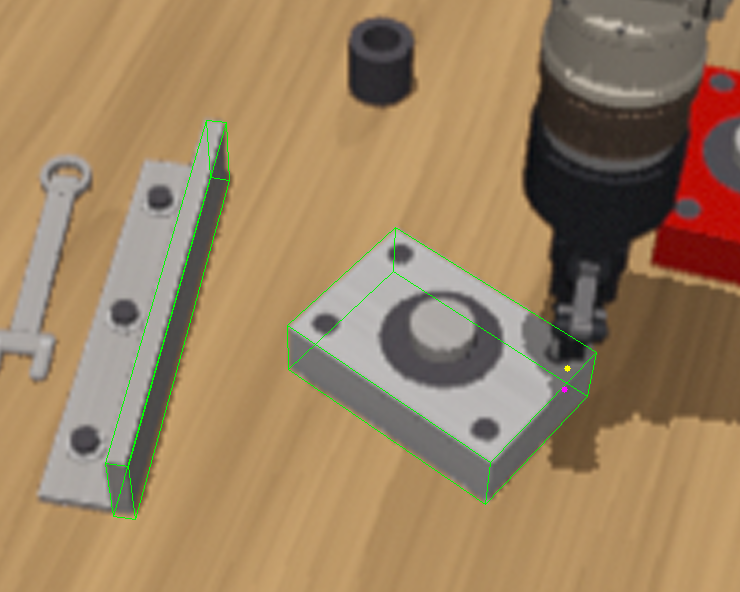

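```bash
python3 -c "
from h import *
im=snapshot('side')[190:265,300:380,::-1];a=cv2.resize(im,None,fx=7,fy=7,interpolation=cv2.INTER_CUBIC)
a=np.clip(a.astype(float)*1.5,0,255).astype(np.uint8)
cv2.imwrite('pics/s3.png',a)
"
```

```text
(no output)
```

View pics/s3.png

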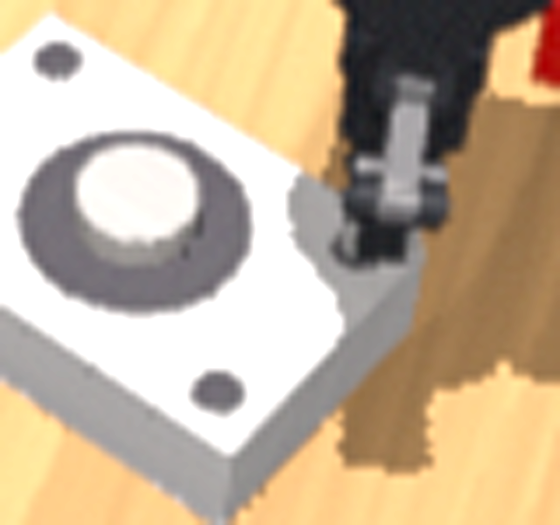

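```bash
python3 -c "
from h import *
im=snapshot('wrist')[:,:,::-1];cv2.imwrite('pics/w1.png',im)
tool()
"
```

```text
t 5.02 tool uvz mm [-216.7    6.7   27.9] yawrel deg -0.02 roll/pitch [3.1416e+00 1.0000e-04] F [-0.  -0.3  0.4] gap -0.0002
```

View pics/w1.png

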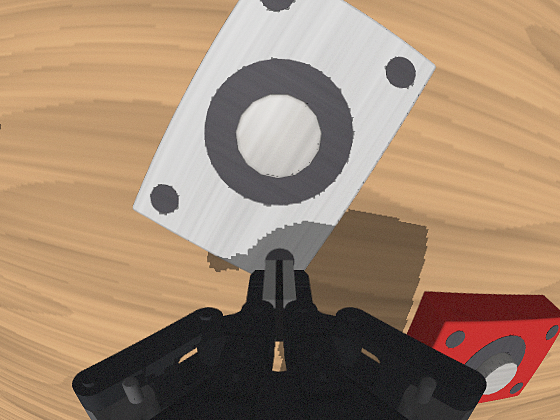

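Call:
{"api": "arm_command", "payload": {
  "plan": [
    [0,0,0,0,0,-0.3,1],
    [0,0,0,0,0,-0.6,1],
    [0,0,0,0,0,-0.8,1],
    [0,0,0,0,0,-0.8,1],
    [0,0,0,-0.9,0.9,-0.8,1],
    [0,0,0,-0.9,0.9,0,1],
    [0,0,0,-0.9,0.9,0,1],
    [0,0,0,0,0,0,1],
    [0,0,0,0,0,0,1]
  ]
}}

```text
time_s: 5.77
tcp_pos: [0.4226, -0.0503, 0.1112]
ee_rot: [3.142, -0.001, 0.171]
ft_force: [0.7, 0.5, 0.3]
finger_gap: 0.0002
grasp_force: 0.0
```

```bash
python3 -c "
from h import *
tool()
look((-.14,.01,50))
im=snapshot('wrist')[:,:,::-1];cv2.imwrite('pics/w2.png',im[180:360,150:430])
overlay('side',(-.1463,.0075,59.3),'pics/s4.png',(240,130,420,290),3.7)
a=cv2.imread('pics/s4.png');b=cv2.resize(cv2.imread('pics/w2.png')[:,:],(a.shape[1]//2,a.shape[0]//2));a[:b.shape[0],:b.shape[1]]=a[:b.shape[0],:b.shape[1]]
cv2.imwrite('pics/s4.png',a)
"
```

```text
t 5.77 tool uvz mm [-284.8  -61.4  111.2] yawrel deg -0.17 roll/pitch [ 3.1416e+00 -9.0000e-04] F [0.7 0.5 0.3] gap 0.0002
['top'] uv mm [-148.2    7.7] deg 59.6 res 0.042
['side'] uv mm [-146.     7.9] deg 59.4 res 0.044
```

View pics/s4.png

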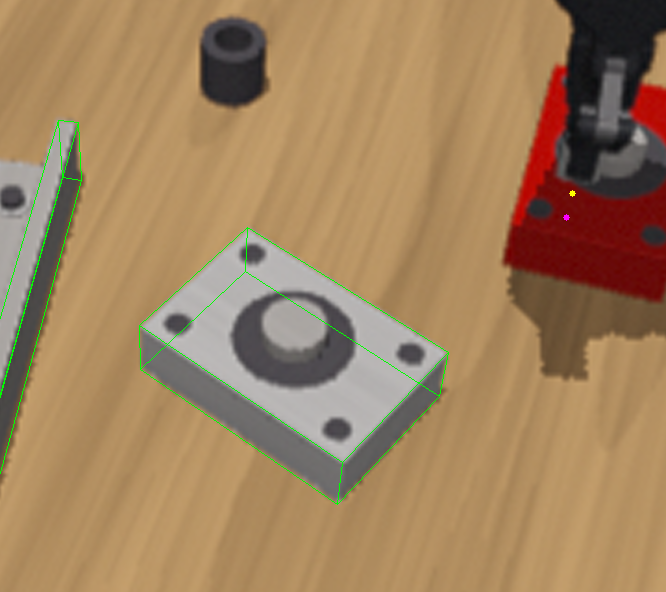

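The free-air picture shows the fingertip (580,180) about 29 mm short of the predicted tip (566,217). The earlier pass therefore only skimmed over the block's top, and the block is unmoved at (-147, 8) mm and 59.5°. I'll find the true tip height by a gentle touch on bare bench.

```bash
python3 -c "
from h import *
tool((-.240,-.050,.028))"
```

```text
t 6.07 tool uvz mm [-283.4  -60.   110.4] yawrel deg 0.09 roll/pitch [-3.1414e+00  1.0000e-04] F [ 0.4 -0.1  0.3] gap -0.0001
shares tool x,y,z [ 1.74 -0.4   3.29]
```

Call:
{"api": "arm_command", "payload": {
  "plan": [
    [0,0,0,0.87,-0.2,0,1],
    [0,0,0,0.87,-0.2,0,1],
    [0,0,0,0,0,0.9,1],
    [0,0,0,0,0,0.9,1],
    [0,0,0,0,0,0.9,1],
    [0,0,0,0,0,0.6,1],
    [0,0,0,0,0,0.12,1],
    [0,0,0,0,0,0.08,1],
    [0,0,0,0,0,0.04,1],
    [0,0,0,0,0,0,1]
  ]
}}

```text
time_s: 6.9
tcp_pos: [0.4653, -0.0318, 0.0227]
ee_rot: [3.141, -0.002, 0.174]
ft_force: [-0.7, 0.0, 1.6]
finger_gap: -0.0003
grasp_force: 0.0
```

Call:
{"api": "arm_command", "payload": {
  "plan": [
    [0,0,0,0,0,0.06,1],
    [0,0,0,0,0,0.06,1],
    [0,0,0,0,0,0,1]
  ]
}}

```text
time_s: 7.15
tcp_pos: [0.4646, -0.0321, 0.0194]
ee_rot: [3.141, -0.001, 0.174]
ft_force: [1.1, -1.0, -0.2]
finger_gap: 0.0005
grasp_force: 0.0
```

Call:
{"api": "arm_command", "payload": {
  "plan": [
    [0,0,0,0,0,0.06,1],
    [0,0,0,0,0,0.06,1],
    [0,0,0,0,0,0,1]
  ]
}}

```text
time_s: 7.4
tcp_pos: [0.4641, -0.032, 0.0158]
ee_rot: [-3.142, 0.0, 0.174]
ft_force: [0.1, -0.2, 0.3]
finger_gap: -0.0
grasp_force: 0.0
```

```bash
python3 -c "
from h import *
tool()
overlay('side',(-.147,.0078,59.5),'pics/s5.png',(300,180,400,280),6)"
```

```text
t 7.4 tool uvz mm [-240.8  -50.6   15.8] yawrel deg 0.0 roll/pitch [-3.1415e+00  3.0000e-04] F [ 0.1 -0.2  0.3] gap -0.0
```

View pics/s5.png

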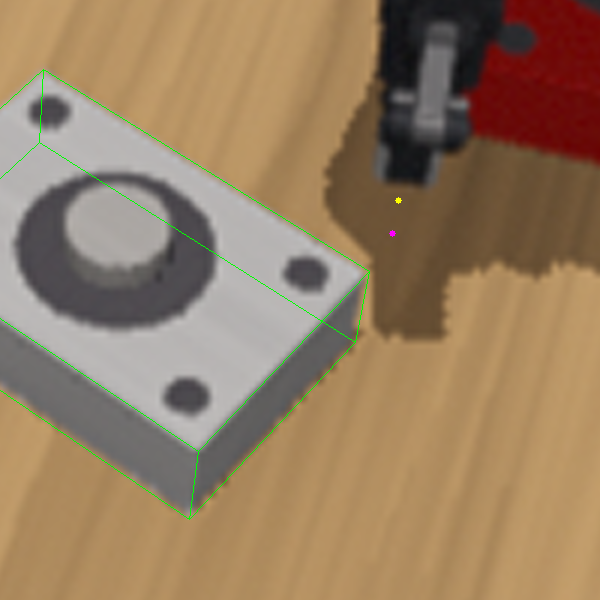

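Picture: the tip (410,180) still floats roughly 25–30 mm above the bench, although TCP z reads 16 mm. I keep lowering gently.

Call:
{"api": "arm_command", "payload": {
  "plan": [
    [0,0,0,0,0,0.08,1],
    [0,0,0,0,0,0.08,1],
    [0,0,0,0,0,0.08,1],
    [0,0,0,0,0,0.08,1],
    [0,0,0,0,0,0,1]
  ]
}}

```text
time_s: 7.87
tcp_pos: [0.4639, -0.032, 0.0074]
ee_rot: [-3.141, 0.001, 0.174]
ft_force: [-0.6, -0.1, 0.4]
finger_gap: 0.0001
grasp_force: 0.0
```

Call:
{"api": "arm_command", "payload": {
  "plan": [
    [0,0,0,0,0,0.08,1],
    [0,0,0,0,0,0.08,1],
    [0,0,0,0,0,0,1]
  ]
}}

```text
time_s: 8.12
tcp_pos: [0.464, -0.0319, 0.0036]
ee_rot: [-3.141, 0.001, 0.174]
ft_force: [0.1, 0.2, 0.7]
finger_gap: 0.0003
grasp_force: 0.0
```

Call:
{"api": "arm_command", "payload": {
  "plan": [
    [0,0,0,0,0,0.08,1],
    [0,0,0,0,0,0.08,1],
    [0,0,0,0,0,0,1]
  ]
}}

```text
time_s: 8.37
tcp_pos: [0.464, -0.032, -0.0004]
ee_rot: [-3.141, 0.001, 0.174]
ft_force: [-0.0, 0.3, 0.8]
finger_gap: -0.0004
grasp_force: 0.0
```

Call:
{"api": "arm_command", "payload": {
  "plan": [
    [0,0,0,0.15,-0.4,0,1],
    [0,0,0,0.15,-0.4,0,1],
    [0,0,0,0.14,-0.4,0,1],
    [0,0,0,0.05,-0.22,0,1],
    [0,0,0,0.05,-0.22,0,1],
    [0,0,0,0.05,-0.22,0,1],
    [0,0,0,0.06,-0.22,0,1],
    [0,0,0,0,0,0,1]
  ]
}}

```text
time_s: 9.03
tcp_pos: [0.4704, 0.0226, -0.0001]
ee_rot: [3.141, 0.002, 0.175]
ft_force: [-1.7, -2.9, 2.6]
finger_gap: -0.0005
grasp_force: 1.4
```

```bash
python3 -c "
from h import *
tool()
look((-.14,.01,50))"
```

```text
t 9.03 tool uvz mm [-2.251e+02  2.200e+00 -1.000e-01] yawrel deg 0.07 roll/pitch [3.1411e+00 1.6000e-03] F [-1.7 -2.9  2.6] gap -0.0005
['top'] uv mm [-143.7   15.8] deg 48.2 res 0.471
['side'] uv mm [-142.    14.2] deg 49.4 res 0.025
```

Call:
{"api": "arm_command", "payload": {
  "plan": [
    [0,0,0,0.06,-0.22,0,1],
    [0,0,0,0.06,-0.22,0,1],
    [0,0,0,0.07,-0.22,0,1],
    [0,0,0,0.08,-0.22,0,1],
    [0,0,0,0.09,-0.2,0,1],
    [0,0,0,0,0,0,1]
  ]
}}

```text
time_s: 9.73
tcp_pos: [0.4758, 0.0517, -0.0001]
ee_rot: [-3.14, -0.0, 0.175]
ft_force: [-1.1, -0.6, -0.4]
finger_gap: 0.0001
grasp_force: 0.4
```

```bash
python3 -c "
from h import *
tool()
look((-.14,.02,35))"
```

```text
t 9.73 tool uvz mm [-2.148e+02  2.990e+01 -1.000e-01] yawrel deg 0.1 roll/pitch [-3.1401e+00 -4.0000e-04] F [-1.1 -0.6 -0.4] gap 0.0001
['top'] uv mm [-133.3   20.5] deg 33.2 res 0.747
['side'] uv mm [-136.    21.6] deg 33.1 res 0.046
```

Call:
{"api": "arm_command", "payload": {
  "plan": [
    [0,0,0,-0.4,0.26,0,1],
    [0,0,0,0,0,-0.8,1],
    [0,0,0,0,0,-0.8,1],
    [0,0,0,0,0,-0.8,1],
    [0,0,0,0,0,-0.8,1],
    [0,0,0,0,0,-0.8,1],
    [0,0,0,0.9,0,0,1],
    [0,0,0,0.9,0,0,1],
    [0,0,0,0.9,0,0,1],
    [0,0,0,0.9,0,0,1]
  ]
}}

```text
time_s: 10.77
tcp_pos: [0.5561, 0.0571, 0.1005]
ee_rot: [-3.141, -0.001, 0.173]
ft_force: [0.8, 1.2, 1.2]
finger_gap: -0.0002
grasp_force: 0.0
```

Call:
{"api": "arm_command", "payload": {
  "plan": [
    [0,0,0,0.9,0,0,1],
    [0,0,0,0.9,0,0,1],
    [0,0,0,0.9,0,0,1],
    [0,0,0,0.9,0,0,1],
    [0,0,0,0,0,0,1],
    [0,0,0,0,0,0,1]
  ]
}}

```text
time_s: 11.27
tcp_pos: [0.6442, 0.0726, 0.0992]
ee_rot: [-3.141, 0.001, 0.173]
ft_force: [-1.0, 0.3, -0.0]
finger_gap: 0.0001
grasp_force: 0.0
```

```bash
python3 -c "
from h import *
tool((-.045,.022,.0))
look((-.137,.021,33))"
```

```text
t 11.27 tool uvz mm [-45.3  21.4  99.2] yawrel deg -0.02 roll/pitch [-3.1414e+00  7.0000e-04] F [-1.   0.3 -0. ] gap 0.0001
shares tool x,y,z [ 0.01 -0.03  3.97]
['side'] uv mm [-135.6   22.3] deg 33.1 res 0.036
```

Call:
{"api": "arm_command", "payload": {
  "plan": [
    [0,0,0,0,0,0.8,1],
    [0,0,0,0,0,0.8,1],
    [0,0,0,0,0,0.8,1],
    [0,0,0,0,0,0.8,1],
    [0,0,0,0,0,0.6,1],
    [0,0,0,0,0,0.17,1],
    [0,0,0,0,0,0,1]
  ]
}}

```text
time_s: 12.05
tcp_pos: [0.6421, 0.0729, -0.0005]
ee_rot: [-3.141, 0.003, 0.174]
ft_force: [-0.7, -0.0, -0.3]
finger_gap: -0.0002
grasp_force: 0.0
```

Call:
{"api": "arm_command", "payload": {
  "plan": [
    [0,0,0,-0.25,0.2,0,1],
    [0,0,0,-0.25,0.2,0,1],
    [0,0,0,-0.17,0.17,0,1],
    [0,0,0,-0.17,0.17,0,1],
    [0,0,0,-0.17,0.17,0,1],
    [0,0,0,-0.17,0.17,0,1],
    [0,0,0,0,0,0,1]
  ]
}}

```text
time_s: 12.63
tcp_pos: [0.6208, 0.0405, 0.0023]
ee_rot: [3.141, -0.003, 0.173]
ft_force: [3.0, 0.6, 2.4]
finger_gap: -0.0002
grasp_force: 1.2
```

```bash
python3 -c "
from h import *
tool()
look((-.14,.015,25))"
```

```text
t 12.63 tool uvz mm [-73.9  -6.3   2.3] yawrel deg -0.06 roll/pitch [ 3.141  -0.0035] F [3.  0.6 2.4] gap -0.0002
['top'] uv mm [-136.4   20.4] deg 29.9 res 69.786
['side'] uv mm [-147.2   17.9] deg 21.0 res 0.044
```

Call:
{"api": "arm_command", "payload": {
  "plan": [
    [0,0,0,-0.18,0.05,0,1],
    [0,0,0,-0.18,0.05,0,1],
    [0,0,0,-0.18,0.05,0,1],
    [0,0,0,-0.14,0.04,0,1],
    [0,0,0,0,0,0,1]
  ]
}}

```text
time_s: 13.25
tcp_pos: [0.6048, 0.0334, 0.0012]
ee_rot: [3.14, -0.002, 0.174]
ft_force: [4.0, -0.1, 1.0]
finger_gap: -0.0001
grasp_force: 1.8
```

```bash
python3 -c "
from h import *
tool()
look((-.15,.015,11))"
```

```text
t 13.25 tool uvz mm [-90.9 -10.5   1.2] yawrel deg -0.0 roll/pitch [ 3.1402e+00 -2.3000e-03] F [ 4.  -0.1  1. ] gap -0.0001
['top'] uv mm [-158.8   23.4] deg 14.9 res 15.527
['side'] uv mm [-160.    19.6] deg 14.3 res 0.043
```

Call:
{"api": "arm_command", "payload": {
  "plan": [
    [0,0,0,0.32,0,0,1],
    [0,0,0,0,0,-0.8,1],
    [0,0,0,0,0,-0.8,1],
    [0,0,0,0,0,-0.8,1],
    [0,0,0,0,0,-0.8,1],
    [0,0,0,0,0,-0.8,1],
    [0,0,0,-0.9,-0.33,0,1],
    [0,0,0,-0.9,-0.33,0,1],
    [0,0,0,-0.9,-0.33,0,1],
    [0,0,0,-0.9,-0.33,0,1]
  ]
}}

```text
time_s: 14.28
tcp_pos: [0.5131, 0.0522, 0.099]
ee_rot: [-3.141, 0.007, 0.174]
ft_force: [-0.6, 0.2, 0.2]
finger_gap: -0.0001
grasp_force: 0.0
```

Call:
{"api": "arm_command", "payload": {
  "plan": [
    [0,0,0,-0.9,-0.33,0,1],
    [0,0,0,-0.9,-0.33,0,1],
    [0,0,0,-0.9,-0.33,0,1],
    [0,0,0,-0.2,0,0,1],
    [0,0,0,0,0,0,1],
    [0,0,0,0,0,0,1]
  ]
}}

```text
time_s: 14.78
tcp_pos: [0.4411, 0.064, 0.1003]
ee_rot: [3.142, 0.001, 0.174]
ft_force: [0.3, -0.4, 0.1]
finger_gap: -0.0001
grasp_force: 0.0
```

```bash
python3 -c "
from h import *
tool((-.243,.047,.0))
look((-.16,.02,14))"
```

```text
t 14.78 tool uvz mm [-246.8   47.9  100.3] yawrel deg 0.02 roll/pitch [3.1416e+00 1.5000e-03] F [ 0.3 -0.4  0.1] gap -0.0001
shares tool x,y,z [0.15 0.04 4.01]
['top'] uv mm [-162.3   20.4] deg 14.5 res 0.251
['side'] uv mm [-160.2   18.8] deg 15.1 res 0.038
```

Call:
{"api": "arm_command", "payload": {
  "plan": [
    [0,0,0,0,0,0.8,1],
    [0,0,0,0,0,0.8,1],
    [0,0,0,0,0,0.8,1],
    [0,0,0,0,0,0.8,1],
    [0,0,0,0,0,0.6,1],
    [0,0,0,0,0,0.2,1],
    [0,0,0,0,0,0,1]
  ]
}}

```text
time_s: 15.57
tcp_pos: [0.4407, 0.0637, -0.0007]
ee_rot: [-3.141, 0.003, 0.173]
ft_force: [-1.1, 0.2, -0.3]
finger_gap: 0.0003
grasp_force: 0.0
```

Call:
{"api": "arm_command", "payload": {
  "plan": [
    [0,0,0,0.3,0,0,1],
    [0,0,0,0.2,0,0,1],
    [0,0,0,0.2,0,0,1],
    [0,0,0,0.2,0,0,1],
    [0,0,0,0.2,0,0,1],
    [0,0,0,0.16,0,0,1],
    [0,0,0,0,0,0,1]
  ]
}}

```text
time_s: 16.15
tcp_pos: [0.4711, 0.0701, 0.0008]
ee_rot: [-3.14, 0.004, 0.175]
ft_force: [-4.7, 1.9, -0.1]
finger_gap: -0.0
grasp_force: 2.0
```

```bash
python3 -c "
from h import *
tool()
look((-.155,.02,6))"
```

```text
t 16.15 tool uvz mm [-216.2   48.8    0.8] yawrel deg 0.05 roll/pitch [-3.1399  0.0036] F [-4.7  1.9 -0.1] gap -0.0
['top'] uv mm [-152.1   17.7] deg 9.1 res 0.923
['side'] uv mm [-148.2   16.3] deg 11.7 res 0.057
```

Call:
{"api": "arm_command", "payload": {
  "plan": [
    [0,0,0,0.16,0,0,1],
    [0,0,0,0.16,0,0,1],
    [0,0,0,0.12,0,0,1],
    [0,0,0,0,0,0,1],
    [0,0,0,-0.5,0,0,1],
    [0,0,0,-0.9,0,0,1],
    [0,0,0,-0.9,0,-0.9,-1],
    [0,0,0,0,0,-0.9,-1],
    [0,0,0,0,0,-0.9,-1]
  ]
}}

```text
time_s: 17.1
tcp_pos: [0.4263, 0.0611, 0.0694]
ee_rot: [3.141, -0.0, 0.174]
ft_force: [0.2, 0.1, -0.3]
finger_gap: 0.0361
grasp_force: 0.0
```

```bash
python3 -c "
from h import *
tool()
look((-.145,.02,3))"
```

```text
t 17.1 tool uvz mm [-261.9   47.7   69.4] yawrel deg -0.01 roll/pitch [ 3.141e+00 -4.000e-04] F [ 0.2  0.1 -0.3] gap 0.0361
['top'] uv mm [-142.9   14.7] deg 6.8 res 0.025
['side'] uv mm [-140.9   13.3] deg 6.1 res 0.027
```

Call:
{"api": "arm_command", "payload": {
  "plan": [
    [0,0,0,0.5,0.68,0,-1],
    [0,0,0,0.5,0.68,0,-1],
    [0,0,0,0,0,0.8,-1],
    [0,0,0,0,0,0.8,-1],
    [0,0,0,0,0,0.8,-1],
    [0,0,0,0,0,0.38,-1],
    [0,0,0,0,0,0,-1]
  ]
}}

```text
time_s: 17.88
tcp_pos: [0.4547, 0.032, -0.0041]
ee_rot: [-3.141, 0.006, 0.174]
ft_force: [0.5, -0.2, 0.5]
finger_gap: 0.0855
grasp_force: 0.0
```

Call:
{"api": "arm_command", "payload": {
  "plan": [
    [0,0,0,0,0,0.1,-1],
    [0,0,0,0,0,0.1,-1],
    [0,0,0,0,0,0.1,-1],
    [0,0,0,0,0,0.1,-1],
    [0,0,0,0,0,0,-1]
  ]
}}

```text
time_s: 18.3
tcp_pos: [0.4575, 0.0323, -0.0111]
ee_rot: [3.141, -0.001, 0.174]
ft_force: [-0.3, -0.0, -0.4]
finger_gap: 0.0853
grasp_force: 0.0
```

```bash
python3 -c "
from h import *
tool((-.232,.014,-.01))
overlay('side',(-.142,.014,6.5),'pics/s6.png',(260,150,440,310),3.7)"
```

```text
t 18.3 tool uvz mm [-236.1   13.9  -11.1] yawrel deg 0.01 roll/pitch [ 3.1415e+00 -6.0000e-04] F [-0.3 -0.  -0.4] gap 0.0853
shares tool x,y,z [ 0.16 -0.   -0.04]
```

View pics/s6.png

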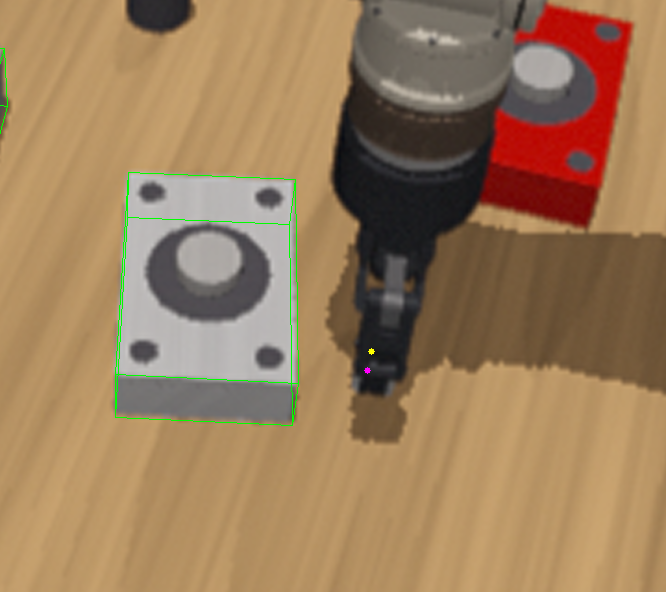

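Picture: the open fingers (375,380) are near the bench behind the block's near long side, and the block's outline fits at 6.5°. The last few degrees get squared here, some 90 mm clear of the fence.

Call:
{"api": "arm_command", "payload": {
  "plan": [
    [0,0,0,0.33,0,0,-1],
    [0,0,0,0.33,0,0,-1],
    [0,0,0,0.33,0,0,-1],
    [0,0,0,0.14,0,0,-1],
    [0,0,0,0.14,0,0,-1],
    [0,0,0,0.14,0,0,-1],
    [0,0,0,0.14,0,0,-1],
    [0,0,0,0,0,0,-1],
    [0,0,0,0,0,0,-1]
  ]
}}

```text
time_s: 19.1
tcp_pos: [0.4922, 0.0397, -0.0123]
ee_rot: [-3.139, 0.006, 0.175]
ft_force: [-5.6, 1.1, 2.2]
finger_gap: 0.0856
grasp_force: 2.5
```

```bash
python3 -c "
from h import *
tool()
look((-.14,.012,3))"
```

```text
t 19.1 tool uvz mm [-200.7   15.2  -12.3] yawrel deg 0.08 roll/pitch [-3.139   0.0064] F [-5.6  1.1  2.2] gap 0.0856
['top'] uv mm [-108.1   16.2] deg -25.5 res 2.601
['side'] uv mm [-137.6   12.2] deg 4.4 res 0.063
```

Call:
{"api": "arm_command", "payload": {
  "plan": [
    [0,0,0,0.12,0,0,-1],
    [0,0,0,0.12,0,0,-1],
    [0,0,0,0.12,0,0,-1],
    [0,0,0,0,0,0,-1],
    [0,0,0,0,0,0,-1]
  ]
}}

```text
time_s: 19.72
tcp_pos: [0.5012, 0.0415, -0.0123]
ee_rot: [-3.139, 0.006, 0.175]
ft_force: [-4.8, 2.5, 1.8]
finger_gap: 0.085
grasp_force: 2.4
```

```bash
python3 -c "
from h import *
tool()
look((-.13,.012,1))
print(readout.get_obs()['moment'])"
```

```text
t 19.72 tool uvz mm [-191.5   15.4  -12.3] yawrel deg 0.09 roll/pitch [-3.1388  0.006 ] F [-4.8  2.5  1.8] gap 0.085
['side'] uv mm [-131.6   10.3] deg 0.8 res 0.081
[0.51666146 0.90463386 0.25487704]
```

Call:
{"api": "arm_command", "payload": {
  "plan": [
    [0,0,0,0.1,0,0,-1],
    [0,0,0,0.1,0,0,-1],
    [0,0,0,0.1,0,0,-1],
    [0,0,0,0,0,0,-1],
    [0,0,0,0,0,0,-1],
    [0,0,0,-0.5,0,0,-1],
    [0,0,0,-0.8,0,0,-1],
    [0,0,0,-0.8,0,0,-1],
    [0,0,0,-0.8,0,0,-1],
    [0,0,0,0,0,0,-1],
    [0,0,0,0,0,0,-1]
  ]
}}

```text
time_s: 20.83
tcp_pos: [0.4397, 0.0292, -0.0113]
ee_rot: [-3.142, 0.001, 0.174]
ft_force: [0.8, 0.5, 1.0]
finger_gap: 0.0854
grasp_force: 0.0
```

```bash
python3 -c "
from h import *
tool()
look((-.125,.012,0))
M=masks('fence',F[:2])
for c in M: print(c,fit('fence',F,{c:M[c]})[0],tof(*fit('fence',F,{c:M[c]})[0][:2])*1000)"
```

```text
t 20.83 tool uvz mm [-254.3   14.   -11.3] yawrel deg -0.01 roll/pitch [-3.1415e+00  6.0000e-04] F [0.8 0.5 1. ] gap 0.0854
['top'] uv mm [-128.2    9.5] deg -0.2 res 0.032
['side'] uv mm [-126.4    9.2] deg 0.3 res 0.025
top [0.69199201 0.05943265 0.17182666] [-0.4947069   0.11995828]
side [0.69437811 0.05862244 0.1731417 ] [ 1.7154643  -1.09045072]
```

Square within 0.3°, with a gap of about 79 mm to the fence. Now the straight push.

Call:
{"api": "arm_command", "payload": {
  "plan": [
    [0,0,0,0.56,0.08,0,-1],
    [0,0,0,0.56,0.08,0,-1],
    [0,0,0,0.56,0,0,-1],
    [0,0,0,0.4,0,0,-1],
    [0,0,0,0.2,0,0,-1],
    [0,0,0,0.2,0,0,-1],
    [0,0,0,0.2,0,0,-1],
    [0,0,0,0.2,0,0,-1],
    [0,0,0,0.2,0,0,-1],
    [0,0,0,0.2,0,0,-1],
    [0,0,0,0.2,0,0,-1],
    [0,0,0,0.2,0,0,-1]
  ]
}}

```text
time_s: 22.23
tcp_pos: [0.5256, 0.0404, -0.0123]
ee_rot: [-3.141, 0.011, 0.173]
ft_force: [-10.5, -1.5, 7.5]
finger_gap: 0.0852
grasp_force: 5.4
```

Call:
{"api": "arm_command", "payload": {
  "plan": [
    [0,0,0,0.2,0,0,-1],
    [0,0,0,0.2,0,0,-1],
    [0,0,0,0.2,0,0,-1],
    [0,0,0,0.2,0,0,-1],
    [0,0,0,0.2,0,0,-1],
    [0,0,0,0.2,0,0,-1],
    [0,0,0,0,0,0,-1]
  ]
}}

```text
time_s: 22.82
tcp_pos: [0.5577, 0.046, -0.0123]
ee_rot: [-3.141, 0.007, 0.174]
ft_force: [-6.2, -1.1, 4.2]
finger_gap: 0.0852
grasp_force: 3.2
```

```bash
python3 -c "
from h import *
tool((-.106,.010,-.011))
look((-.068,.010,0))"
```

```text
t 22.82 tool uvz mm [-135.1   10.1  -12.3] yawrel deg -0.0 roll/pitch [-3.1414  0.0071] F [-6.2 -1.1  4.2] gap 0.0852
shares tool x,y,z [ 1.16  0.   -0.05]
['side'] uv mm [-69.4  10.2] deg 5.8 res 0.148
```

Call:
{"api": "arm_command", "payload": {
  "plan": [
    [0,0,0,0.16,0,0,-1],
    [0,0,0,0.16,0,0,-1],
    [0,0,0,0.16,0,0,-1],
    [0,0,0,0.16,0,0,-1],
    [0,0,0,0.16,0,0,-1],
    [0,0,0,0,0,0,-1]
  ]
}}

```text
time_s: 23.52
tcp_pos: [0.577, 0.0494, -0.0123]
ee_rot: [-3.141, 0.008, 0.174]
ft_force: [-7.7, -1.3, 4.1]
finger_gap: 0.0852
grasp_force: 3.3
```

Call:
{"api": "arm_command", "payload": {
  "plan": [
    [0,0,0,0.08,0,0,-1],
    [0,0,0,0.08,0,0,-1],
    [0,0,0,0.08,0,0,-1],
    [0,0,0,0,0,0,-1]
  ]
}}

```text
time_s: 23.85
tcp_pos: [0.5821, 0.0502, -0.0123]
ee_rot: [-3.141, 0.009, 0.174]
ft_force: [-8.9, -1.4, 5.7]
finger_gap: 0.0855
grasp_force: 4.2
```

Call:
{"api": "arm_command", "payload": {
  "plan": [
    [0,0,0,0.06,0,0,-1],
    [0,0,0,0.06,0,0,-1],
    [0,0,0,0,0,0,-1]
  ]
}}

```text
time_s: 24.1
tcp_pos: [0.5848, 0.0507, -0.0123]
ee_rot: [-3.141, 0.009, 0.174]
ft_force: [-8.0, -0.4, 5.0]
finger_gap: 0.0853
grasp_force: 4.6
```

Call:
{"api": "arm_command", "payload": {
  "plan": [
    [0,0,0,0.06,0,0,-1],
    [0,0,0,0.06,0,0,-1],
    [0,0,0,0,0,0,-1]
  ]
}}

```text
time_s: 24.35
tcp_pos: [0.5872, 0.0512, -0.0123]
ee_rot: [-3.141, 0.01, 0.173]
ft_force: [-9.8, -1.3, 6.4]
finger_gap: 0.0852
grasp_force: 5.1
```

Call:
{"api": "arm_command", "payload": {
  "plan": [
    [0,0,0,0.06,0,0,-1],
    [0,0,0,0,0,0,-1]
  ]
}}

```text
time_s: 24.52
tcp_pos: [0.5871, 0.0512, -0.0123]
ee_rot: [-3.141, 0.013, 0.173]
ft_force: [-13.5, -2.4, 9.5]
finger_gap: 0.0854
grasp_force: 7.0
```

Call:
{"api": "arm_command", "payload": {
  "plan": [
    [0,0,0,0.06,0,0,-1],
    [0,0,0,0.06,0,0,-1],
    [0,0,0,0,0,0,-1],
    [0,0,0,0,0,0,-1]
  ]
}}

```text
time_s: 24.85
tcp_pos: [0.5869, 0.0511, -0.0123]
ee_rot: [-3.141, 0.019, 0.173]
ft_force: [-21.3, -2.9, 15.9]
finger_gap: 0.0857
grasp_force: 10.7
```

Call:
{"api": "arm_command", "payload": {
  "plan": [
    [0,0,0,-0.3,0,0,-1],
    [0,0,0,-0.4,0,0,-1],
    [0,0,0,-0.8,0,0,-1],
    [0,0,0,-0.8,0,0,-1],
    [0,0,0,-0.8,0,0,-1],
    [0,0,0,-0.8,0,-0.5,-1],
    [0,0,0,-0.8,0,-0.8,-1],
    [0,0,0,-0.8,0,-0.8,-1],
    [0,0,0,0,0,-0.8,-1],
    [0,0,0,0,0,0,-1]
  ]
}}

```text
time_s: 25.68
tcp_pos: [0.4633, 0.029, 0.0648]
ee_rot: [3.141, -0.006, 0.174]
ft_force: [-0.2, 0.1, 0.0]
finger_gap: 0.0854
grasp_force: 0.0
```

```bash
python3 -c "
from h import *
tool()
look((-.0475,.010,0))
for c in('top','side'):
    snapshot(c)
    for l in('collar','cup','wrench'): print(c,l,[np.round(d['rect']).tolist() for d in find_in(c,l)[:1]])"
```

```text
t 25.68 tool uvz mm [-231.     9.7   64.8] yawrel deg -0.01 roll/pitch [ 3.1409 -0.0062] F [-0.2  0.1  0. ] gap 0.0854
['top'] uv mm [-48.2  10.7] deg -0.4 res 0.037
['side'] uv mm [-45.4   8.6] deg 0.7 res 0.047
top collar [[357.0, 184.0, 22.0, 17.0]]
top cup [[161.0, 229.0, 27.0, 22.0]]
top wrench [[246.0, 124.0, 71.0, 25.0]]
side collar [[295.0, 134.0, 20.0, 26.0]]
side cup [[276.0, 313.0, 32.0, 38.0]]
side wrench [[197.0, 173.0, 30.0, 59.0]]
```

Flat to within measurement noise. One final press at the middle with shut fingers will seat it fully.

Call:
{"api": "arm_command", "payload": {
  "plan": [
    [0,0,0,0.9,0,0,1],
    [0,0,0,0.9,0,0,1],
    [0,0,0,0.9,0,0.6,1],
    [0,0,0,0,0,0.8,1],
    [0,0,0,0,0,0.8,1],
    [0,0,0,0,0,0.38,1],
    [0,0,0,0.6,0,0,1],
    [0,0,0,0.6,0,0,1],
    [0,0,0,0.3,0,0,1],
    [0,0,0,0.2,0,0,1],
    [0,0,0,0,0,0,1]
  ]
}}

```text
time_s: 27.2
tcp_pos: [0.5711, 0.0481, -0.003]
ee_rot: [3.141, -0.001, 0.174]
ft_force: [-0.2, -0.6, 0.3]
finger_gap: -0.0001
grasp_force: 0.0
```

Call:
{"api": "arm_command", "payload": {
  "plan": [
    [0,0,0,0.12,0,0,1],
    [0,0,0,0.12,0,0,1],
    [0,0,0,0,0,0,1]
  ]
}}

```text
time_s: 27.45
tcp_pos: [0.5762, 0.0491, -0.0031]
ee_rot: [3.142, -0.0, 0.174]
ft_force: [-0.2, -0.5, -0.0]
finger_gap: -0.0002
grasp_force: 0.0
```

Call:
{"api": "arm_command", "payload": {
  "plan": [
    [0,0,0,0.1,0,0,1],
    [0,0,0,0,0,0,1]
  ]
}}

```text
time_s: 27.62
tcp_pos: [0.5787, 0.0495, -0.0031]
ee_rot: [3.142, -0.0, 0.174]
ft_force: [-0.5, 0.8, 0.3]
finger_gap: 0.0002
grasp_force: 0.0
```

Call:
{"api": "arm_command", "payload": {
  "plan": [
    [0,0,0,0.1,0,0,1],
    [0,0,0,0.1,0,0,1],
    [0,0,0,0.1,0,0,1],
    [0,0,0,0.06,0,0,1],
    [0,0,0,0,0,0,1]
  ]
}}

```text
time_s: 28.03
tcp_pos: [0.5875, 0.0511, -0.0034]
ee_rot: [3.142, 0.0, 0.174]
ft_force: [0.2, -0.5, 0.1]
finger_gap: 0.0001
grasp_force: 0.0
```

Call:
{"api": "arm_command", "payload": {
  "plan": [
    [0,0,0,0.1,0,0,1],
    [0,0,0,0.1,0,0,1],
    [0,0,0,0,0,0,1]
  ]
}}

```text
time_s: 28.28
tcp_pos: [0.5874, 0.0511, -0.0039]
ee_rot: [-3.142, 0.01, 0.174]
ft_force: [-10.1, -1.7, 6.7]
finger_gap: -0.0
grasp_force: 5.4
```

Call:
{"api": "arm_command", "payload": {
  "plan": [
    [0,0,0,0.1,0,0,1],
    [0,0,0,0.1,0,0,1],
    [0,0,0,0,0,0,1]
  ]
}}

```text
time_s: 28.53
tcp_pos: [0.5871, 0.051, -0.0045]
ee_rot: [-3.141, 0.019, 0.173]
ft_force: [-21.3, -3.9, 15.7]
finger_gap: -0.0
grasp_force: 10.8
```

Call:
{"api": "arm_command", "payload": {
  "plan": [
    [0,0,0,-0.3,0,0,1],
    [0,0,0,-0.4,0,0,1],
    [0,0,0,-0.8,0,0,1],
    [0,0,0,-0.8,0,0,1],
    [0,0,0,-0.8,0,0,1],
    [0,0,0,-0.8,0,-0.5,1],
    [0,0,0,-0.8,0,-0.8,1],
    [0,0,0,-0.8,0,-0.8,1],
    [0,0,0,0,0,-0.8,1],
    [0,0,0,0,0,0,1]
  ]
}}

```text
time_s: 29.37
tcp_pos: [0.4638, 0.029, 0.0729]
ee_rot: [3.141, -0.007, 0.174]
ft_force: [1.3, 0.1, 0.8]
finger_gap: 0.0001
grasp_force: 0.0
```

```bash
python3 -c "
from h import *
tool()
look((-.0475,.010,0))"
```

```text
t 29.37 tool uvz mm [-230.5    9.6   72.9] yawrel deg -0.01 roll/pitch [ 3.1409 -0.0071] F [1.3 0.1 0.8] gap 0.0001
['top'] uv mm [-48.1  10.3] deg 0.1 res 0.026
['side'] uv mm [-45.7   9. ] deg 0.4 res 0.022
```

```bash
python3 -c "
from rig import workorder
print(workorder.finish_job())"
```

```text
the job is handed in; nothing more can be done
None
```

The block was squared about 79 mm clear of the fence by alternate-corner pushes, then pushed straight up. A long side now lies flat against the fence to within 0.4°, about 10 mm off its middle with neither end overhanging; the job was handed in at 29 s, with no verdict returned. An early misjudged finger height made one pass skim over a corner of the block's top without moving it, with no contact force in the readings and well away from the punch.

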